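Raise the medicine kit's telescoping mirror and hold it up

TASK

I need the little mirror in the medicine kit to dress a cut: swing the kit's latch lever out until it points straight out in front, and open the lid until it stands upright. Then pinch the mirror by its side edges so that the button in its edge is pressed in, pull it up past the first stop all the way to the second stop, and finish while holding it there, button squeezed and mirror still, since it springs back when let go. Leave the other things on the ledge where they are.

Things in the scene. Friction and masses are not known exactly. Their poses are not given: they have to be found in the camera images.
- case: Medicine kit: white plastic case fixed to the ledge, 120 mm deep (x), 170 wide (y), 125 high shut: tray 55 high, deep lid 70 high. Origin under its centre; own x points from its front (latch, pull tab) to its back (hinge), y along its width to the latch pivot's side, z up. 'Kit's frame' below is this frame. The front faces mostly -y of the world. The telescoping mirror stands inside.
- latch_pivot (a point): Upright pivot axis of the latch lever, at (-90, 70, 70) mm in the kit's frame, on a bracket in front of the kit.
- latch_pin (a point): Grip of the latch lever: upright round aluminium pin, 10 mm in diameter, at the lever's free end, 40 mm from the pivot, standing 79 to 112 mm above the ledge (lever arm below it, at 71 to 79). This point is on its axis at 102 mm. Latched it is at (-90, 30) mm in the kit's frame, 30 mm in front of the lid's front wall.
- latch (a joint): Latch lever angle, rad: 0 = lever along the kit's width (pin towards own -y of the pivot), over a tongue of the lid that it holds down; swings level, pin moving away from the kit's front, to 1.57 = pointing straight out in front, pin at (-130, 70) mm in the kit's frame. Lid free from about 0.8. Light friction (1 N at the pin), stays where left. Starts at 0 to 0.25.
- lid_hinge (a point): Middle of the lid's hinge axis (along the kit's own y), at (60, 0, 55) mm in the kit's frame.
- pull_tab (a point): Pull tab of the lid: flat grey tongue 20 mm wide (kit's y), 7 thick, sticking out 40 forward from the lid's front wall. This point is mid-width and mid-thickness, 28 mm out from the wall; shut, at (-88, -30, 86) mm in the kit's frame. It moves with the lid about the hinge and turns easily between fingers that pinch it across its width.
- lid (a joint): Lid angle, rad: 0 shut, grows as it opens up and back, 1.57 = front wall on top, lid standing upright, 1.75 = end of travel. Stiff hinge: stays where left, takes about 5 N at the tab.
- mirror_centre (a point): Centre of the mirror head: upright white frame 44 mm wide (kit's y), 14 thick (x), 48 high, glass on its front; at (-10, 0, 92) mm in the kit's frame while down; rises straight up, 90 mm in all. Below it a fixed tube, 20 in diameter, ends 28 mm under this point; a steel catch by the tube, up to 32 mm from it to the button's side, ends 25 mm under this point.
- mirror: The same mirror head; origin at the centre of the frame's underside (24 mm below its centre), axes parallel to the kit's.
- button (a joint): Release button, m: grey block 10 by 14 mm standing 6 mm out of the mirror frame's side edge that faces the kit's own +y, at the mirror centre's height. 0 = out, 0.005 = fully in; takes about 5 N, springs out when let go. Until it is in by 0.003 a catch holds the mirror down. Fingers pinching the frame across its width press it in.
- inner_tube (a joint): How far the mirror's inner tube is drawn out, m: 0 to 0.045. It comes out first, against about 3 to 4 N; its end is the first stop.
- mid_tube (a joint): How far the middle tube is drawn out, m: 0 to 0.045. It follows once the inner tube is all out, against about 6 to 8 N; its end is the second stop (mirror raised 90 mm in all). Springs draw both tubes back in when the mirror is let go.
- dispenser: White push dispenser, 62 mm in diameter, 145 mm high, stands near the end of the kit away from the latch pivot; origin under its centre. Leave alone.
- vial: Frosted glass vial with black cap, 32 mm in diameter, 67 mm high, standing by the kit; origin under its centre. Leave alone.
- tin: Flat aluminium bandage tin 85 x 60 x 26 mm in front of the kit; origin under its centre. Leave alone.
- ice_roller: Pink silicone ice roller, 142 mm long, 62 mm wide, 44 mm high, lying flat; origin under it. Leave alone.
- coaster: Round bamboo coaster, 96 mm in diameter, 9 mm thick; origin under its centre. Leave alone.
- ointment_jar: Low white jar, 52 mm in diameter, 45 mm high; origin under its centre. Leave alone.
Things that resemble listed ones, but are neither listed nor needed, are in the scene too. Several things have the shape of the case; the one meant has the colours described above.

How it is judged (in metres and radians):
On the way, in this order (a step that is already met when the one before it is completed fails the run):
1. the latch lever is swung out, clear of the lid (value of joint latch above 1.2 rad), for 0.2 s.
2. the lid stands open (value of joint lid above 1.4 rad), for 0.2 s.
3. the mirror's button is pressed in by the fingers, the mirror still down (value of joint button above 0.003 m and contact force between the fingers and mirror above 1 N and value of joint mid_tube below 0.03 m), for 0.1 s.
At the end, for the whole second after the job is handed in: Latch still out (over 1.1 rad), lid open (over 1.35 rad); mirror at its second stop (inner tube within 5 mm, middle tube within 6 mm of their ends), button in over 3 mm, held by the fingers (over 2 N), slower than 20 mm/s; other things moved less than 30 mm (value of joint inner_tube above 0.04 m and value of joint mid_tube above 0.039 m and value of joint button above 0.003 m and contact force between the fingers and mirror above 2 N and linear speed of mirror below 0.02 m/s and value of joint latch above 1.1 rad and value of joint lid above 1.35 rad and distance of each of dispenser, vial, tin, ice_roller, coaster, ointment_jar from where it was at the start of the episode below 0.03 m); the arm keeps its last pose, push and grip.
It fails at once if a bystander is shoved more than 50 mm or knocked over (distance of any of dispenser, vial, tin, ice_roller, coaster, ointment_jar from where it was at the start of the episode above 0.05 m or angle between any of dispenser, vial, tin, ice_roller, coaster, ointment_jar's own z axis and vertical above 0.5 rad).
It also fails if it takes over 59 s, if anything falls off the work surface, if the arm or the gripper's body presses on something with over 40 N, if the wrist force passes 120 N, or if a joint passes its speed limit or range.

ROBOT

A 7-joint arm with a two-finger parallel gripper is mounted at the origin on the work surface. World frame = base frame: x ahead of the robot, y to its left, z up, the work surface at z = 0. Lengths are in mm, angles in rad, forces in N, time in s.
With the tool pointing down it reaches from about 425 to 875 mm from the base axis. Payload 8.4 kg.
Tool frame: the origin (TCP) lies on the centre line of the jaws, within the pads' length; the fingertips stand 19 mm ahead of it and the grasp point (between the pads) is the TCP; z points along the fingers, y is the line along which they close (so a half turn about z gives the same grasp; the last joint's range is limited). The gripper opens to 85 mm and grips with 20 to 120 N. Pads are 22 mm wide; open, the fingers measure 114 mm over their backs; the gripper's body (76 mm by 85 mm) begins 54 mm behind the grasp point. The pads swing forward as they close: fully open they stand 13 mm farther back than shut.
Start: joints at [1.042, 0.333, 0.04, 1.465, -0.013, 1.343, -0.059], TCP at [270.823, -590.864, 250.308] pointing down, gripper open.
Joint ranges: [-2.58, 2.58], [-0.38, 2.09], [-1.3, 1.39], [0.25, 2.4], [-1.5, 4.64], [0.08, 2.09], [-2.65, 2.65]. Speed limits (rad/s): [2.22, 2.22, 2.79, 2.79, 3.14, 3.14, 3.14].

INTERFACE

Orientations are given as a rotation vector (axis times angle).
In Python, from cell import bot gives the robot as it stands.
- The arm moves only by the tool arm_command, never from a script. Its argument "plan" is text: rows parted by semicolons, each of 6 numbers parted by spaces: the shift along the tool's x, y, z scaled (see below), then the turn, a rotation vector about the tool's x, y, z scaled (see below). In form: dx dy dz rx ry rz; .... A call has 1 to 8 rows; each row is the pose to reach, as a shift and turn from the pose commanded when the call began, along the tool's axes at that moment; what a row does not reach only later rows make up. The controller multiplies each number of a shift by 0.2 m and each number of a turn by 90 degrees. A row lasts 1/8 s, in which the tool goes at most 62.5 mm and 10.7 degrees, less where a joint would pass 70% of its speed; a pose out of reach is approached as far as the arm can. A call with a number of a shift or a turn outside -1 to 1 is refused whole. A call with a gripper value outside its range is refused whole. "claw" is the opening, from 0 (shut) to 1 (fully open), set as the call begins (left out, the last holds). The fingers move at their own pace and stop on an object; "force" is the grip in N (left out, the last holds). Time passes only in rows, so rows that repeat a pose let the fingers close. It gives the time, the measured TCP pose, the force, the opening and the grip force at its end, in the units of the state.
- bot.read_state(): the state, without advancing time (a new reading comes with each control period).
- bot.grab_frame(name): name is "side" or "top"; returns (picture, depth): 384x512x3 uint8, red, green, blue; 384x512 float32, mm along the optical axis (not along the pixel's ray), 0 where there is no reading.
- bot.calibration(name): a dict with "fov_y" (degrees; the focal length in pixels is half the picture's height over the tangent of half this angle, whatever the lens; pixels are square), "cx", "cy" (the principal point, pixels), "R" (3x3) and "t" (3): a world point X has camera coordinates R X + t. Camera axes: x right, y down, z forward; pixel columns grow to the right and rows downward; lengths in mm; the calibration is good to about 2 mm. A picture is of the moment at which its call begins. calibration takes no time and is no camera call.
- bot.hand_in(): hands the job in; it is judged then, once.
Trained networks look in the newest picture that a camera, given by its name, has taken for a name from the list of things; names that differ only in an ending like _2 or _b are one class to them, and where a whole thing is asked for, a point or a joint stands for the part that bears it (a point fixed in the world has none). Each returns a list of dicts, best first, with "p" (0 to 1); they miss things now and then, are a little off and sometimes report something else, mostly with a low value. They report only what shows in the picture. A call takes as long as a camera call. They do not tell look-alikes from the thing itself.
- bot.cut_out(thing, camera): "mask" (384x512 bool, what is visible of it) and "box" ([left, top, right, bottom] in pixels, round what is visible of it).
The state is a dict: "clock": time; "joint_pos": joint angles; "qvel": joint speeds; "joint_torque": joint torques, N m; "ee_pos": TCP position; "eef_rot": TCP orientation; "ft_force": force on the tool from outside, world axes, zero at the start; "torque": the same for the moment, N m; "gripper_width": finger opening in mm; "gripper_force": force on a finger pad.
Only numpy, scipy, OpenCV 4.12 (cv2) and the standard library are available. Lean on these libraries where they do the work, as an engineer would, in place of code of your own. Each camera call takes 0.05 s, during which the arm holds its last target. There are 200 camera calls.

## Working session

There is one attempt and no reset: what is moved stays moved. The work goes in short steps, Python scripts to look and compute and a tool call to move; the robot and the scene stay as the last step left them, time stands still between calls to the robot, and variables do not carry over. Pictures are saved under pics/ and viewed, at most 10 in all, crops included, and the job is handed in when it is done.

Besides the shell and the picture viewer there is one more tool, called after "Call:" as name(argument=value, ...), one argument or row to a line, values as JSON. arm_command: Moves the arm, as the interface text tells. Its arguments: {"type":"object","properties":{"plan":{"type":"string"},"claw":{"type":"number"},"force":{"type":"number"}},"required":["plan"]}

```bash
mkdir -p pics; cat > h.py <<'E'
import numpy as np, cv2
from cell import bot
from scipy.spatial.transform import Rotation as Ro
def cal(n):
    c=bot.calibration(n); f=192/np.tan(np.radians(c["fov_y"])/2)
    return f,c["cx"],c["cy"],np.array(c["R"]),np.array(c["t"])
def cloud(n,d):
    f,cx,cy,R,t=cal(n); v,u=np.mgrid[:384,:512]
    P=np.stack([(u-cx)/f*d,(v-cy)/f*d,d],-1)
    return (P-t)@R   # R^T (P-t)
def proj(n,X):
    f,cx,cy,R,t=cal(n); p=np.atleast_2d(X)@R.T+t
    return np.c_[f*p[:,0]/p[:,2]+cx, f*p[:,1]/p[:,2]+cy]
def snap(n,name):
    im,d=bot.grab_frame(n); cv2.imwrite(f"pics/{name}.png",im[:,:,::-1]); np.savez(f"pics/{name}.npz",im=im,d=d); return im,d
def tool(dX):  # world mm -> tool units
    s=bot.read_state(); return Ro.from_rotvec(s["eef_rot"]).inv().apply(dX)/200
E
python3 - <<'E'
from h import *
print(bot.read_state())
for n in("side","top"):
    im,d=snap(n,n+"0"); c=bot.calibration(n); print(n,c)
    for th in("case","latch_pin","pull_tab","dispenser","vial","tin","ice_roller","coaster","ointment_jar"):
        W=cloud(n,d)
        for r in bot.cut_out(th,n):
            m=r["mask"]&(d>0); print(n,th,round(r["p"],2),np.round(r["box"]),np.median(W[m],0).round() if m.any() else None)
a=cv2.imread("pics/side0.png");b=cv2.imread("pics/top0.png")
cv2.imwrite("pics/both.png",np.vstack([a,b])[:, :]) 
E
```

```text
{'clock': 0.0, 'joint_pos': array([ 1.04179058,  0.3339038 ,  0.03987672,  1.46627589, -0.01344045,
        1.34330023, -0.05852033]), 'qvel': array([ 0.00043567, -0.0008101 ,  0.00058089,  0.00304984,  0.00044693,
       -0.00089441,  0.00073052]), 'joint_torque': array([-1.31209363e-03, -6.58548546e+01,  1.36437301e+00, -4.05561447e+01,
        1.64482224e-02,  1.26977058e-02, -5.23565848e-05]), 'ee_pos': array([ 270.65892738, -590.49703674,  249.42359697]), 'eef_rot': array([-3.06781224e+00, -6.69542370e-01,  6.51968297e-04]), 'ft_force': array([-0.2212822 , -0.76844257,  0.53271798]), 'torque': array([-0.02303833,  0.02869232, -0.01298046]), 'gripper_force': 0.0, 'gripper_width': 85.6998223254656}
side {'fov_y': 43.93829564179127, 'cx': 254.02714516953733, 'cy': 192.95762982120476, 'R': array([[ 0.9140429 ,  0.40558156, -0.00540152],
       [ 0.27660855, -0.63301098, -0.7230386 ],
       [-0.29667035,  0.65939419, -0.69078651]]), 't': array([-448.91059467,  -81.51383686, 1638.04181348])}
side case 0.88 [255. 176. 320. 239.] [604. -43. 119.]
side case 0.85 [195.  86. 242. 133.] [2
[... 2016 characters left out ...]
25.]
top pull_tab 0.9 [297. 230. 347. 288.] [ 265. -199.  125.]
top pull_tab 0.86 [107. 255. 170. 321.] [197. 363. 125.]
top pull_tab 0.75 [135. 123. 186. 181.] [631. 311. 125.]
top pull_tab 0.69 [227. 132. 279. 187.] [588.   2. 125.]
top pull_tab 0.47 [222. 114. 241. 136.] [722.  73.  99.]
top dispenser 0.64 [220. 112. 238. 137.] [725.  71.  99.]
top vial 0.6 [255. 201. 266. 214.] [448. -23.  47.]
top tin 0.87 [292. 122. 319. 146.] [ 707. -187.   26.]
top ice_roller 0.98 [343. 140. 366. 180.] [ 632. -356.   32.]
top ice_roller 0.37 [226. 132. 278. 189.] [588.   1. 125.]
top coaster 0.96 [347. 190. 376. 218.] [ 453. -375.    9.]
top ointment_jar 0.68 [303.  89. 320. 106.] [ 829. -210.   42.]
```

```bash
python3 - <<'E'
import cv2,numpy as np
a=cv2.imread("pics/side0.png")
c=cv2.resize(cv2.imread("pics/top0.png")[100:230,200:340],(420,390),interpolation=cv2.INTER_CUBIC)
b=cv2.resize(a[160:250,235:375],(800-420,244),interpolation=cv2.INTER_CUBIC)
cv2.imwrite("pics/crop1.png",np.hstack([c,np.vstack([b,np.zeros((146,380,3),np.uint8)])]))
E
```

```text
(no output)
```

View pics/side0.png

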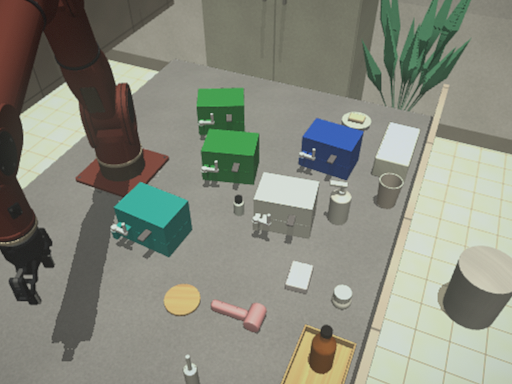

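View pics/crop1.png

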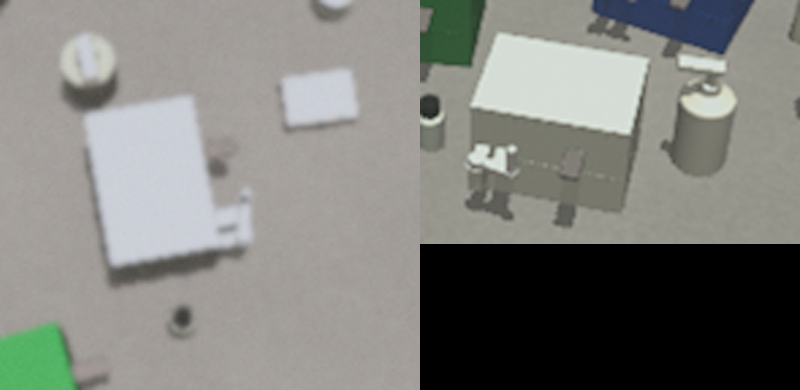

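Of the five case-shaped things in the side view, two are green (220,110 and 230,155), one blue (332,148), one teal (152,217) and one white (287,205). The white one fits, being the only white case, with the white latch at (262,217), tab at (300,222) and dispenser at (340,207) by its end; the crop confirms it. Next I fit its pose.

```bash
python3 - <<'E'
from h import *
allp=[]
for n in("side","top"):
    z=np.load(f"pics/{n}0.npz"); W=cloud(n,z["d"]).reshape(-1,3); C=z["im"].reshape(-1,3)
    k=(z["d"].reshape(-1)>0)&(abs(W[:,0]-600)<130)&(abs(W[:,1]+30)<160); W=W[k]
    T=W[(abs(W[:,2]-125)<6)&(abs(W[:,0]-600)<120)]
    r=cv2.minAreaRect(T[:,:2].astype(np.float32)); print(n,"top",len(T),T[:,2].mean().round(1),r)
    F=W[(W[:,2]>65)&(W[:,2]<118)&(W[:,1]<-75)]
    print(n,len(F)); print(F[np.argsort(F[:,0])].round(0)[::max(1,len(F)//60)].tolist())
E
```

```text
side top 1755 125.9 ((594.181884765625, 3.0048751831054688), (171.09632873535156, 126.02452850341797), 9.360206604003906)
side 190
[[530.0, -79.0, 71.0], [533.0, -101.0, 81.0], [534.0, -103.0, 66.0], [536.0, -100.0, 77.0], [537.0, -102.0, 71.0], [537.0, -89.0, 84.0], [540.0, -95.0, 82.0], [540.0, -103.0, 78.0], [541.0, -104.0, 66.0], [542.0, -101.0, 85.0], [543.0, -102.0, 82.0], [544.0, -103.0, 79.0], [545.0, -106.0, 74.0], [545.0, -93.0, 78.0], [546.0, -95.0, 84.0], [548.0, -99.0, 81.0], [549.0, -101.0, 66.0], [551.0, -99.0, 82.0], [552.0, -102.0, 81.0], [553.0, -98.0, 82.0], [554.0, -99.0, 72.0], [556.0, -89.0, 79.0], [557.0, -98.0, 79.0], [558.0, -79.0, 70.0], [560.0, -98.0, 81.0], [561.0, -79.0, 71.0], [562.0, -102.0, 74.0], [563.0, -98.0, 79.0], [565.0, -102.0, 79.0], [565.0, -81.0, 71.0], [567.0, -101.0, 79.0], [570.0, -100.0, 83.0], [571.0, -94.0, 78.0], [572.0, -99.0, 79.0], [576.0, -99.0, 85.0], [576.0, -100.0, 98.0], [576.0, -101.0, 91.0], [577.0, -102.0, 80.0], [578.0, -104.0, 79.0], [579.0, -100.0, 87.0], [580.0, -102.0, 102.0], [580.0, -102.0, 85.0], [581.0, -104.0, 96.0
[... 1428 characters left out ...]
-93.0, 82.0], [562.0, -96.0, 75.0], [564.0, -99.0, 84.0], [564.0, -76.0, 69.0], [565.0, -93.0, 82.0], [566.0, -80.0, 75.0], [567.0, -76.0, 70.0], [568.0, -96.0, 83.0], [569.0, -93.0, 77.0], [570.0, -90.0, 73.0], [571.0, -96.0, 84.0], [571.0, -89.0, 83.0], [572.0, -93.0, 79.0], [574.0, -89.0, 84.0], [575.0, -100.0, 80.0], [575.0, -96.0, 95.0], [576.0, -93.0, 77.0], [576.0, -98.0, 106.0], [577.0, -98.0, 116.0], [579.0, -92.0, 110.0], [581.0, -90.0, 84.0], [582.0, -92.0, 110.0], [630.0, -78.0, 82.0], [630.0, -81.0, 94.0], [632.0, -78.0, 86.0], [634.0, -81.0, 90.0], [636.0, -85.0, 84.0], [638.0, -81.0, 89.0], [640.0, -81.0, 94.0], [642.0, -85.0, 88.0], [644.0, -78.0, 94.0], [647.0, -81.0, 95.0]]
```

Call:
arm_command(
  plan="0.12 -0.08 0 0 0 -0.1; 0.25 -0.16 0 0 0 -0.21; 0.38 -0.25 0 0 0 -0.31; 0.5 -0.33 0 0 0 -0.42; 0.62 -0.41 0 0 0 -0.52; 0.75 -0.5 0 0 0 -0.63; 0.88 -0.58 0 0 0 -0.73; 0.98 -0.65 0 0 0 -0.83",
  claw=0.35,
  force=30,
)

```text
clock: 2.0
ee_pos: [395.6, -389.8, 250.5]
eef_rot: [2.026, 2.4, 0.0]
ft_force: [0.8, 0.1, -0.2]
gripper_width: 29.9
gripper_force: 0.0
```

```bash
cat >> h.py <<'E'
C0=np.array([594.2,5.,0.]); YAW=np.radians(9.2)
KX=np.array([-np.sin(YAW),np.cos(YAW),0]);KY=np.array([-np.cos(YAW),-np.sin(YAW),0])
def K(x,y,z): return C0+x*KX+y*KY+np.array([0,0,z])
def goto(X):
    s=bot.read_state(); R=Ro.from_rotvec(s["eef_rot"])
    T=Ro.from_matrix(np.c_[KX,-KY*0+np.cross([0,0,-1],KX),[0,0,-1]])
    print("ee",s["ee_pos"].round(1),"kit",[round(float((s["ee_pos"]-C0)@a),1) for a in (KX,KY)],"d",((R.inv().apply(np.array(X)-s["ee_pos"]))/200).round(3),"rot",((R.inv()*T).as_rotvec()/(np.pi/2)).round(3),"clk",s["clock"].round(2) if hasattr(s["clock"],'round') else s["clock"])
E
python3 - <<'E'
from h import *
goto([580,-96,200]); print(bot.read_state()["joint_pos"].round(2))
E
```

```text
ee [ 395.6 -389.8  250.5] kit [-358.0, 259.1] d [1.294 1.155 0.253] rot [0.    0.    0.005] clk 2.0
[ 0.92  0.16 -0.24  1.69  0.04  1.3   0.83]
```

Call:
arm_command(
  plan="0.2 0.18 0 0 0 0; 0.4 0.36 0 0 0 0; 0.6 0.54 0 0 0 0; 0.8 0.7 0 0 0 0; 1 0.88 0 0 0 0; 1 0.88 0 0 0 0",
)

```text
clock: 2.75
ee_pos: [538.1, -160.1, 250.5]
eef_rot: [-2.024, -2.402, -0.003]
ft_force: [-0.5, 0.1, 0.6]
gripper_width: 29.8
gripper_force: 0.0
```

Call:
arm_command(
  plan="0.15 0.14 0.1 0 0 0; 0.3 0.28 0.25 0 0 0; 0.3 0.28 0.25 0 0 0; 0.3 0.28 0.25 0 0 0",
)

```text
clock: 3.25
ee_pos: [581.4, -98.1, 200.4]
eef_rot: [2.035, 2.394, -0.001]
ft_force: [0.4, -0.7, 0.5]
gripper_width: 29.5
gripper_force: 0.0
```

```bash
python3 - <<'E'
from h import *
goto([580,-96,104])
a,_=snap("side","s1");b,_=snap("top","t1")
c=np.hstack([cv2.resize(a[120:250,220:350],(400,400)),cv2.resize(b[120:220,210:310],(400,400))])
cv2.imwrite("pics/c2.png",c[:,:,::-1])
E
```

```text
ee [581.4 -98.1 200.4] kit [-99.7, 29.1] d [ 0.012 -0.005  0.482] rot [-0.     0.     0.001] clk 3.25
```

View pics/c2.png

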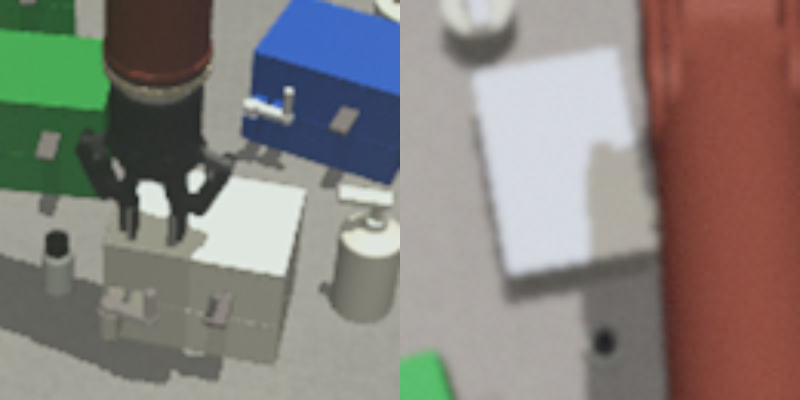

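The crop shows the gripper above the latch pin, which is at about (269,215) in the side image; the mirror-side area is clear. I'll descend and grip.

Call:
arm_command(
  plan="0.01 0 0.12 0 0 0; 0.01 0 0.25 0 0 0; 0.01 0 0.37 0 0 0; 0.01 0 0.48 0 0 0; 0.01 0 0.48 0 0 0",
)

```text
clock: 3.98
ee_pos: [580.2, -96.2, 103.5]
eef_rot: [-2.035, -2.392, 0.002]
ft_force: [-0.7, 0.4, 0.1]
gripper_width: 30.0
gripper_force: 0.0
```

Call:
arm_command(
  plan="0 0 0 0 0 0; 0 0 0 0 0 0; 0 0 0 0 0 0; 0 0 0 0 0 0; 0 0 0 0 0 0; 0 0 0 0 0 0",
  claw=0,
)

```text
clock: 4.72
ee_pos: [579.7, -95.5, 105.3]
eef_rot: [-2.033, -2.393, 0.004]
ft_force: [-10.3, 0.2, 4.6]
gripper_width: 8.9
gripper_force: 29.3
```

```bash
python3 - <<'E'
from h import *
a0=.19
s=bot.read_state()
for a in (.19,.4,.6,.8,1.0,1.2,1.4,1.57): print(a, ((40*np.array([-np.sin(a),np.cos(a)])-40*np.array([-np.sin(a0),np.cos(a0)]))/200).round(3))
goto(K(-90-40*np.sin(.19),70-40*np.cos(.19),104)); print(s["gripper_width"],s["ft_force"])
print([(n,proj(n,s["ee_pos"]).round()) for n in("side","top")])
E
```

```text
0.19 [0. 0.]
0.4 [-0.04  -0.012]
0.6 [-0.075 -0.031]
0.8 [-0.106 -0.057]
1.0 [-0.131 -0.088]
1.2 [-0.149 -0.124]
1.4 [-0.159 -0.162]
1.57 [-0.162 -0.196]
ee [579.7 -95.5 105.3] kit [-96.9, 30.3] d [-0.003 -0.002  0.007] rot [-0.002  0.     0.001] clk 4.725
8.869514323383116 [-10.26578041   0.19847799   4.6436533 ]
[('side', array([[269., 216.]])), ('top', array([[281., 164.]]))]
```

Call:
arm_command(
  plan="-0.04 -0.015 0 0 0 0; -0.075 -0.035 0 0 0 0; -0.106 -0.06 0 0 0 0; -0.13 -0.09 0 0 0 0; -0.15 -0.125 0 0 0 0; -0.16 -0.16 0 0 0 0; -0.163 -0.195 0 0 0 0; -0.163 -0.198 0 0 0 0",
)

```text
clock: 5.72
ee_pos: [548.3, -137.1, 105.7]
eef_rot: [2.034, 2.388, -0.001]
ft_force: [2.2, -7.9, 6.1]
gripper_width: 8.7
gripper_force: 30.2
```

```bash
python3 - <<'E'
from h import *
goto(K(-130,70,104)); s=bot.read_state(); print(s["gripper_width"],s["ft_force"])
E
```

```text
ee [ 548.3 -137.1  105.7] kit [-133.0, 68.0] d [ 0.015 -0.01   0.009] rot [ 0.002  0.003 -0.   ] clk 5.725
8.743944051169825 [ 2.15847545 -7.88088185  6.10733896]
```

Call:
arm_command(
  plan="0 0 0 0 0 0; 0 0 0 0 0 0; 0 0 0 0 0 0; 0 0 -0.05 0 0 0; 0 0 -0.2 0 0 0; 0 0 -0.4 0 0 0; 0 0 -0.4 0 0 0",
  claw=0.4,
)

```text
clock: 6.6
ee_pos: [549.5, -133.5, 188.3]
eef_rot: [2.03, 2.391, 0.004]
ft_force: [0.4, 0.2, 0.5]
gripper_width: 34.3
gripper_force: 0.0
```

```bash
sed -i 's/^C0=.*/C0=np.array([594.5,4.,0.]); YAW=np.radians(9.2)/' h.py; python3 - <<'E'
from h import *
goto(K(-90,-30,186)); s=bot.read_state(); print(s["gripper_width"],s["ft_force"])
snap("side","s2"); d=np.load("pics/s2.npz")["d"]; W=cloud("side",d).reshape(-1,3)
k=(d.reshape(-1)>0)&(W[:,2]>66)&(W[:,2]<118)&(abs(W[:,0]-580)<100)&(W[:,1]<-70)&(W[:,1]>-170); W=W[k]-C0
Q=np.c_[W@KX,W@KY,W[:,2]]; q=Q[(Q[:,2]>85)]; print(q[np.argsort(q[:,1])].round().tolist()[::2])
E
```

```text
ee [ 549.5 -133.5  188.3] kit [-128.5, 66.4] d [0.192 0.482 0.014] rot [0.004 0.002 0.002] clk 6.6
34.2629614046503 [0.38587864 0.19162117 0.48883215]
[[-88.0, -40.0, 90.0], [-82.0, -39.0, 95.0], [-95.0, -38.0, 92.0], [-101.0, -37.0, 90.0], [-85.0, -36.0, 93.0], [-93.0, -35.0, 89.0], [-88.0, -34.0, 92.0], [-87.0, -34.0, 95.0], [-95.0, -33.0, 91.0], [-86.0, -31.0, 89.0], [-97.0, -31.0, 88.0], [-80.0, -30.0, 91.0], [-101.0, -29.0, 88.0], [-86.0, -28.0, 88.0], [-94.0, -27.0, 89.0], [-90.0, -26.0, 88.0], [-99.0, -25.0, 93.0], [-80.0, -24.0, 89.0], [-90.0, -23.0, 87.0], [-99.0, -22.0, 88.0], [-86.0, -22.0, 95.0], [-87.0, -20.0, 87.0], [-133.0, 64.0, 113.0], [-132.0, 64.0, 107.0], [-131.0, 64.0, 99.0], [-130.0, 65.0, 94.0], [-129.0, 65.0, 116.0], [-137.0, 66.0, 104.0], [-136.0, 66.0, 94.0], [-133.0, 67.0, 112.0], [-132.0, 67.0, 114.0], [-128.0, 68.0, 114.0], [-135.0, 69.0, 89.0], [-134.0, 69.0, 108.0], [-133.0, 69.0, 112.0], [-129.0, 71.0, 111.0], [-62.0, 83.0, 109.0]]
```

The latch pin is out at kit (-132, 67), about 1.5 rad, and the tab spans kit y -40 to -20 as expected. Now the tab.

Call:
arm_command(
  plan="0.06 0.16 0 0 0 0; 0.13 0.32 0 0 0 0; 0.19 0.48 0 0 0 0; 0.19 0.48 0 0 0 0; 0.19 0.48 0.18 0 0 0; 0.19 0.48 0.36 0 0 0; 0.19 0.48 0.5 0 0 0; 0.19 0.48 0.5 0 0 0",
)

```text
clock: 7.65
ee_pos: [633.6, -81.0, 81.6]
eef_rot: [-2.031, -2.391, 0.005]
ft_force: [-0.1, 0.5, 0.6]
gripper_width: 34.4
gripper_force: 0.0
```

Call:
arm_command(
  plan="0 0 0 0 0 0; 0 0 0 0 0 0; 0 0 0 0 0 0; 0 0 0 0 0 0; 0 0 0 0 0 0",
  claw=0,
  force=50,
)

```text
clock: 8.28
ee_pos: [638.2, -80.0, 86.6]
eef_rot: [2.031, 2.392, 0.006]
ft_force: [6.3, 1.2, -3.7]
gripper_width: 19.1
gripper_force: 48.9
```

```bash
python3 - <<'E'
from h import *
goto(K(-88,-30,86)); s=bot.read_state(); print(s["gripper_width"],s["ft_force"])
p=(s["ee_pos"]-C0); x,z=p@KX-60,p[2]-55
for a in np.arange(0,1.71,.1): 
    X=x*np.cos(a)+z*np.sin(a); Z=-x*np.sin(a)+z*np.cos(a); print(a.round(2),((X-x)/200).round(3),(-(Z-z)/200).round(3))
E
```

```text
ee [638.2 -80.   86.6] kit [-89.9, -29.7] d [0.009 0.002 0.003] rot [0.003 0.    0.002] clk 8.275
19.10813840900534 [ 6.28823006  1.17810516 -3.72992664]
0.0 0.0 -0.0
0.1 0.02 -0.074
0.2 0.046 -0.146
0.3 0.08 -0.214
0.4 0.121 -0.279
0.5 0.167 -0.34
0.6 0.22 -0.396
0.7 0.278 -0.446
0.8 0.341 -0.49
0.9 0.407 -0.527
1.0 0.477 -0.558
1.1 0.55 -0.582
1.2 0.625 -0.598
1.3 0.701 -0.607
1.4 0.778 -0.608
1.5 0.854 -0.601
1.6 0.929 -0.587
1.7 1.003 -0.565
```

Call:
arm_command(
  plan="0.02 0 -0.074 0 0 0; 0.046 0 -0.146 0 0 0; 0.08 0 -0.214 0 0 0; 0.121 0 -0.279 0 0 0; 0.167 0 -0.34 0 0 0; 0.22 0 -0.396 0 0 0; 0.278 0 -0.446 0 0 0; 0.341 0 -0.49 0 0 0",
)

```text
clock: 9.28
ee_pos: [627.1, -13.1, 184.6]
eef_rot: [2.031, 2.391, 0.006]
ft_force: [10.9, 0.4, -8.8]
gripper_width: 18.8
gripper_force: 49.4
```

```bash
python3 - <<'E'
from h import *
goto(K(-88,-30,86)); s=bot.read_state(); print(s["gripper_width"],s["gripper_force"],s["ft_force"])
p=(s["ee_pos"]-C0); x,z=p@KX-60,p[2]-55; print(np.hypot(x,z),np.arctan2(z,-x)-np.arctan2(31.6,150))
E
```

```text
ee [627.1 -13.1 184.6] kit [-22.1, -29.5] d [-0.329 -0.001  0.493] rot [0.004 0.001 0.001] clk 9.275
18.81271337132088 49.4478178024292 [10.90139379  0.36888626 -8.78050702]
153.38910360948546 0.7984944784529803
```

Call:
arm_command(
  plan="0.066 0 -0.037 0 0 0; 0.136 0 -0.068 0 0 0; 0.209 0 -0.092 0 0 0; 0.284 0 -0.108 0 0 0; 0.36 0 -0.117 0 0 0; 0.437 0 -0.118 0 0 0; 0.513 0 -0.111 0 0 0; 0.588 0 -0.097 0 0 0",
)

```text
clock: 10.28
ee_pos: [608.6, 101.7, 205.2]
eef_rot: [2.031, 2.388, 0.006]
ft_force: [7.5, -3.7, 2.6]
gripper_width: 18.5
gripper_force: 52.3
```

Call:
arm_command(
  plan="0.035 0 0.01 0 0 0; 0.035 0 0.01 0 0 0; 0.035 0 0.01 0 0 0",
)

```text
clock: 10.65
ee_pos: [607.3, 109.9, 203.1]
eef_rot: [2.03, 2.39, 0.008]
ft_force: [6.3, 0.6, 3.1]
gripper_width: 18.7
gripper_force: 52.2
```

```bash
python3 - <<'E'
from h import *
goto(K(-88,-30,86)); s=bot.read_state(); print(s["gripper_width"],s["gripper_force"],s["ft_force"])
p=(s["ee_pos"]-C0); x,z=p@KX-60,p[2]-55; print(np.hypot(x,z),np.arctan2(z,-x)-np.arctan2(31.6,150))
E
```

```text
ee [607.3 109.9 203.1] kit [102.5, -29.5] d [-0.952 -0.004  0.586] rot [0.005 0.001 0.001] clk 10.65
18.694906531108394 52.175554633140564 [6.27039762 0.61178499 3.07577215]
154.0825767671422 1.6423390672847515
```

Call:
arm_command(
  plan="0 0 0 0 0 0; 0 0 0 0 0 0; 0 0 0 0 0 0; 0 0 -0.1 0 0 0; 0 0 -0.25 0 0 0; 0 0 -0.4 0 0 0; 0 0 -0.4 0 0 0",
  claw=0.5,
)

```text
clock: 11.52
ee_pos: [606.0, 110.5, 283.8]
eef_rot: [2.031, 2.392, 0.007]
ft_force: [0.0, -0.6, -0.4]
gripper_width: 42.3
gripper_force: 0.0
```

Call:
arm_command(
  plan="-0.2 0 0 0 0 0; -0.4 0 0 0 0 0; -0.6 0 0 0 0 0; -0.8 0 0 0 0 0; -1 0 0 0 0 0; -1 0 0 0 0 0",
  claw=1,
)

```text
clock: 12.28
ee_pos: [637.0, -92.2, 279.2]
eef_rot: [2.041, 2.389, -0.003]
ft_force: [-0.1, 0.5, -0.7]
gripper_width: 85.3
gripper_force: 0.0
```

```bash
python3 - <<'E'
from h import *
for n in("side","top"):
    im,d=snap(n,n+"3"); W=cloud(n,d)-C0; Q=np.stack([W@KX,W@KY,W[...,2]],-1)
    for th in("mirror_centre","button"):
        for r in bot.cut_out(th,n):
            m=r["mask"]&(d>0); q=Q[m]; print(n,th,round(r["p"],2),np.round(r["box"]),np.percentile(q,[5,50,95],axis=0).round().tolist() if len(q) else 0)
    k=(d>0)&(abs(Q[...,0]+10)<25)&(abs(Q[...,1])<45)&(Q[...,2]>60)&(Q[...,2]<128); q=Q[k]; print(n,len(q), np.percentile(q,[2,10,50,90,98],axis=0).round().tolist() if len(q) else 0)
goto(K(-10,0,150))
a=cv2.imread("pics/side3.png");b=cv2.imread("pics/top3.png")
cv2.imwrite("pics/c3.png",np.hstack([cv2.resize(a[110:240,220:350],(400,400)),cv2.resize(b[120:220,210:310],(400,400))]))
E
```

```text
side mirror_centre 0.75 [277. 190. 295. 208.] [[-20.0, -20.0, 75.0], [-16.0, 1.0, 100.0], [-9.0, 20.0, 118.0]]
side 262 [[-20.0, -22.0, 62.0], [-19.0, -17.0, 67.0], [-16.0, 1.0, 96.0], [-9.0, 21.0, 117.0], [-6.0, 28.0, 119.0]]
top 90 [[-15.0, -21.0, 63.0], [-14.0, -15.0, 67.0], [-7.0, 6.0, 113.0], [-1.0, 27.0, 119.0], [-1.0, 32.0, 122.0]]
ee [637.2 -86.  279.9] kit [-95.7, -27.8] d [ 0.429 -0.137  0.65 ] rot [ 0.    -0.     0.003] clk 12.575
```

View pics/c3.png

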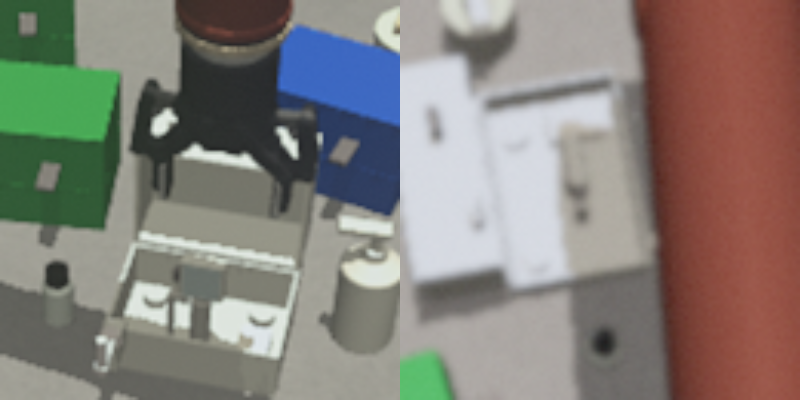

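Side crop: lid is upright, the mirror sits at crop (200,280) (side image about (286,200)), and its measured extents (y -22..+28, top ~118) match the description. Now moving above it and descending.

Call:
arm_command(
  plan="0.15 -0.05 0 0 0 0; 0.3 -0.1 0 0 0 0; 0.43 -0.14 0 0 0 0; 0.43 -0.14 0.1 0 0 0; 0.43 -0.14 0.3 0 0 0; 0.43 -0.14 0.5 0 0 0; 0.43 -0.14 0.55 0 0 0; 0.43 -0.14 0.55 0 0 0",
  claw=0.85,
  force=40,
)

```text
clock: 13.58
ee_pos: [595.8, -6.8, 170.2]
eef_rot: [-2.033, -2.395, -0.0]
ft_force: [0.7, -0.1, 1.1]
gripper_width: 72.7
gripper_force: 0.0
```

```bash
python3 - <<'E'
from h import *
goto(K(-10,0.5,95)); s=bot.read_state(); print(s["gripper_width"],s["ft_force"])
E
```

```text
ee [595.8  -6.8 170.2] kit [-10.9, 0.4] d [ 0.004 -0.     0.376] rot [-0.    -0.     0.002] clk 13.575
72.74957565241913 [ 0.66148249 -0.06829293  1.0990866 ]
```

Call:
arm_command(
  plan="0 0 0.12 0 0 0; 0 0 0.24 0 0 0; 0 0 0.34 0 0 0; 0 0 0.375 0 0 0; 0 0 0.375 0 0 0; 0 0 0.375 0 0 0",
)

```text
clock: 14.32
ee_pos: [596.3, -7.1, 95.7]
eef_rot: [2.033, 2.394, 0.001]
ft_force: [-1.0, 0.6, 0.3]
gripper_width: 72.4
gripper_force: 0.0
```

Call:
arm_command(
  plan="0 0 0 0 0 0; 0 0 0 0 0 0; 0 0 0 0 0 0; 0 0 0 0 0 0; 0 0 0 0 0 0; 0 0 0 0 0 0; 0 0 0 0 0 0",
  claw=0.3,
)

```text
clock: 15.2
ee_pos: [595.8, -7.2, 95.6]
eef_rot: [2.033, 2.394, 0.0]
ft_force: [-2.4, -0.1, 6.4]
gripper_width: 44.0
gripper_force: 40.4
```

```bash
python3 - <<'E'
from h import *
goto(K(-10,0.5,95)); s=bot.read_state(); print(s["gripper_width"],s["ft_force"])
E
```

```text
ee [595.8  -7.2  95.6] kit [-11.3, 0.5] d [0.007 0.    0.003] rot [0.    0.    0.001] clk 15.2
43.9940652218379 [-2.38036605 -0.05393556  6.37331779]
```

Gripped at width 44 with the button pressed. Now pulling up.

Call:
arm_command(
  plan="0 0 -0.06 0 0 0; 0 0 -0.12 0 0 0; 0 0 -0.18 0 0 0; 0 0 -0.24 0 0 0; 0 0 -0.3 0 0 0; 0 0 -0.35 0 0 0; 0 0 -0.4 0 0 0; 0 0 -0.43 0 0 0",
  force=50,
)

```text
clock: 16.2
ee_pos: [595.5, -7.2, 181.2]
eef_rot: [-2.033, -2.394, 0.0]
ft_force: [1.0, -0.1, -7.5]
gripper_width: 43.6
gripper_force: 52.9
```

Call:
arm_command(
  plan="0 0 -0.01 0 0 0; 0 0 -0.02 0 0 0; 0 0 -0.025 0 0 0; 0 0 -0.025 0 0 0; 0 0 -0.025 0 0 0",
)

```text
clock: 16.82
ee_pos: [595.6, -7.2, 185.6]
eef_rot: [-2.033, -2.394, 0.0]
ft_force: [-0.3, -0.8, -6.7]
gripper_width: 43.3
gripper_force: 53.0
```

```bash
python3 - <<'E'
from h import *
goto(K(-10,0.5,185.5)); s=bot.read_state(); print(s["gripper_width"],s["gripper_force"],s["ft_force"])
im,d=snap("side","side4"); W=cloud("side",d)-C0; Q=np.stack([W@KX,W@KY,W[...,2]],-1)
for r in bot.cut_out("mirror_centre","side"):
    m=r["mask"]&(d>0); print(round(r["p"],2),np.round(r["box"]),np.percentile(Q[m],[5,50,95],axis=0).round().tolist())
b,_=snap("top","top4")
cv2.imwrite("pics/c4.png",np.hstack([cv2.resize(im[110:240,220:350],(500,500))])[:,:,::-1])
E
```

```text
ee [595.6  -7.2 185.6] kit [-11.3, 0.7] d [0.006 0.001 0.001] rot [-0.    -0.     0.001] clk 16.825
43.34857425039726 53.005903512239456 [-0.27779143 -0.76740607 -6.73338489]
0.49 [279. 168. 295. 187.] [[-20.0, -16.0, 159.0], [-16.0, 2.0, 189.0], [-8.0, 19.0, 208.0]]
0.47 [333. 287. 354. 310.] [[-277.0, -223.0, 8.0], [-265.0, -202.0, 42.0], [-239.0, -182.0, 49.0]]
```

View pics/c4.png

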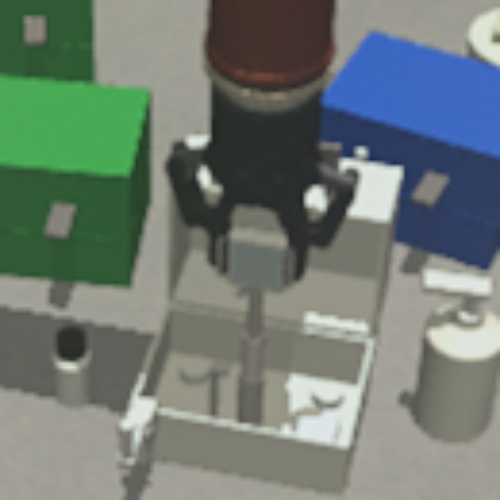

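The crop shows the mirror drawn out and held at (258,255), with both tube stages visible, lid upright and latch out. I'll pull a little further to feel the end stop.

Call:
arm_command(
  plan="0 0 -0.005 0 0 0; 0 0 -0.01 0 0 0; 0 0 -0.015 0 0 0; 0 0 -0.015 0 0 0; 0 0 -0.015 0 0 0",
)

```text
clock: 17.6
ee_pos: [595.1, -7.3, 186.4]
eef_rot: [-2.032, -2.393, 0.002]
ft_force: [5.7, 0.1, -28.6]
gripper_width: 43.7
gripper_force: 55.8
```

The stop is felt: force rose to 29 N. I'll ease off slightly, settle and hand in.

Call:
arm_command(
  plan="0 0 0.007 0 0 0; 0 0 0.007 0 0 0; 0 0 0.007 0 0 0; 0 0 0.007 0 0 0; 0 0 0.007 0 0 0; 0 0 0.007 0 0 0",
)

```text
clock: 18.35
ee_pos: [595.2, -7.3, 186.3]
eef_rot: [-2.033, -2.394, 0.001]
ft_force: [3.7, 0.3, -24.9]
gripper_width: 43.7
gripper_force: 55.5
```

```bash
python3 - <<'E'
from h import *
s=bot.read_state(); print(s["ee_pos"],s["gripper_width"],s["gripper_force"],s["ft_force"])
im,d=snap("side","side5"); W=cloud("side",d)-C0
z0=np.load("pics/side0.npz")
for th in("dispenser","vial","tin","ice_roller","coaster","ointment_jar"):
    r=bot.cut_out(th,"side"); print(th,r and np.round(r[0]["box"]))
if s["gripper_force"]>20 and s["gripper_width"]<46 and s["ft_force"][2]<-5: print(bot.hand_in())
E
```

```text
[595.17574931  -7.25773308 186.29265853] 43.741277064358485 55.45621678233147 [  3.72662885   0.27239276 -24.94123975]
dispenser [328. 183. 357. 225.]
vial [235. 194. 246. 220.]
tin [284. 260. 313. 295.]
ice_roller [209. 297. 269. 335.]
coaster [164. 285. 200. 317.]
ointment_jar [335. 285. 353. 309.]
the job is handed in; nothing more can be done
None
```

The job is handed in: I swung the latch out to about 1.5 rad, opened the lid to about 1.64 rad, and held the mirror against its second stop with the button squeezed; the other things show no visible movement, and the hand-in returned no verdict.

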